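# Find the hidden catch of the parts safe

### The arm

A 6-joint arm with a two-finger parallel gripper is mounted at the origin on the work surface. World frame = base frame: x ahead of the robot, y to its left, z up, the work surface at z = 0. Lengths are in m, angles in rad, forces in N, time in s.
With the tool pointing down it reaches from about 0.25 to 0.85 m from the base axis. Payload 12.5 kg.
Tool frame: the origin (TCP) lies at the very end of the fingers, on their centre line; the grasp point (between the pads) lies 19 mm behind it; z points along the fingers, y is the direction in which the jaws open and shut (so a half turn about z gives the same grasp; the last joint's range is limited). The gripper opens to 93 mm and grips with 3 to 60 N. Pads are 15 mm wide; open, the fingers measure 128 mm over their backs; the gripper's body (75 mm by 188 mm) begins 65 mm behind the grasp point.
Start: joints at [1.174, 0.351, 1.652, -0, 1.139, -0.085], TCP at [0.169, 0.523, 0.191] pointing down, gripper open.
Joint ranges: [-2.75, 2.75], [-0.79, 2.1], [0.01, 2.65], [-1.57, 4.71], [0.07, 3.14], [-2.87, 2.87]. Speed limits (rad/s): [2.22, 2.22, 2.79, 3.14, 3.14, 3.14].

### API

Orientations are given as a unit quaternion [w, x, y, z].
In Python, from workcell import read_state, read_camera, calibration, close_job gives the robot as it stands. The module is installed in compiled form; this text tells all that it offers.
- The arm moves only by the tool arm_command, never from a script. Its argument "motion" is a list that holds one entry, the list of rows, each a list of 6 numbers: the shift along the tool's x, y, z in cm, then the turn, a rotation vector about the tool's x, y, z in rad. A call has 1 to 8 rows; each row shifts and turns the commanded pose from where the row before left it, along the tool's axes as they then stand; what a row does not reach is not made up. A row lasts 1/10 s, in which the tool goes at most 50 mm and 8.59 degrees, less where a joint would pass 70% of its speed; a pose out of reach is approached as far as the arm can. A call is refused whole if a number of a shift passes 5 or a number of a turn 0.15, either way. A call with a gripper value outside its range is refused whole. "gripper" is the opening, from -1 (shut) to 1 (fully open), set as the call begins (left out, the last holds). The fingers move at their own pace and stop on an object; "force" is the grip in N (left out, the last holds). Time passes only in rows, so rows that do not move let the fingers close. It gives the time, the measured TCP pose, the force and the opening at its end, in the units of the state.
- read_state(): the state, without advancing time (a new reading comes with each control period).
- read_camera(name): name is "scene" or "side" or "wrist"; returns the picture (384x512x3 uint8, red, green, blue); there is no depth.
- calibration(name): a dict with "mtx" (3x3 intrinsics, pixels), "xyz" and "attitude" of the camera in the world. Camera axes: x right, y down, z forward; pixel columns grow to the right and rows downward; lengths in m; the calibration is good to about 2 mm. A picture is of the moment at which its call begins: read the wrist's pose just before it. calibration takes no time and is no camera call; for the wrist camera it gives the pose at the moment of the call.
- close_job(): hands the job in, once; it reports no verdict.
The state is a dict: "time_s": time; "joint_positions": joint angles; "joint_velocities": joint speeds; "tau": joint torques, N m; "position": TCP position; "orientation": TCP orientation; "wrist_force": force on the tool from outside, world axes, zero at the start; "wrist_torque": the same for the moment, N m; "finger_gap": finger opening in m.
Only numpy, scipy, OpenCV 4.12 (cv2) and the standard library are available. Lean on these libraries where they do the work, as an engineer would, in place of code of your own. Each camera call takes 0.05 s, during which the arm holds its last target. There are 200 camera calls.

### The job

One of the four identical round covers on top of the grey parts safe is really the hidden catch: feel for the one that gives by pressing the covers with the fingertips, and push it fully in so that the drawer springs out. Let the drawer come out by itself, without touching it, and do not lift, shift or tip the bearing, the coupling or the jar standing around the safe. Finish with the hand clear of everything.

Things in the scene. Friction and masses are not known exactly. Their poses are not given: they have to be found in the camera images.
- safe: grey steel case, 240 x 240 mm, 90 mm high, fixed to the counter. Origin: centre of its underside; x to its back, y to its left, z up; drawer in its front (-x). Its flat top has four square recesses, 66 x 66 mm, 8 mm deep, centred at x = +-46, y = +-46 mm; amid each stands a round steel cover, 36 mm across, its top level with the panel. Three are rigid blanks; one looking the same is the catch
- spot_1 (a point): centre of the top of the cover at safe x = -46, y = +46 mm (90 mm above the counter). Rigid blank or catch: which of the four spots has the catch changes with every start
- spot_2 (a point): centre of the top of the cover at safe x = -46, y = -46 mm; blank or catch
- spot_3 (a point): centre of the top of the cover at safe x = +46, y = +46 mm; blank or catch
- spot_4 (a point): centre of the top of the cover at safe x = +46, y = -46 mm; blank or catch
- catch (a joint): how far the catch, whichever cover it is, is pressed in (m): 0 flush with the panel, 0.006 fully in; no spring: it gives under about 3.5 to 5 N, ends 2 mm above the recess floor, and stays where it is pushed
- drawer: shallow dark steel drawer, front 222 x 62 mm, no handle, in the front of the safe. Its frame coincides with that of the safe when shut; geared to the catch, it moves 4 mm towards the safe's -x for each 1 mm the catch sinks: 24 mm out when the catch is fully in
- bearing: bystander: loose steel ring lying flat, 62 mm outside, 30 mm bore, 18 mm high, to the right (-y) of the safe; origin at the centre of its underside
- coupling: bystander: loose dark steel flanged shaft coupling, flange 60 mm, hub 36 mm, 55 mm high, to the left (+y) of the safe; origin at the centre of its underside
- jar: bystander: loose jar, 60 mm across, 85 mm high, behind (+x) the safe; origin at the centre of its underside

How it is judged:
By the outcome, as a careful person would: the job done as asked, in the order asked, and still so for the second after the job is handed in, with the robot touching nothing.
It also fails if it takes over 48 s, if anything falls off the work surface, if the arm or the gripper's body presses on something with over 40 N, if the wrist force passes 120 N, or if a joint passes its speed limit or range.

## Working session

There is one attempt and no reset: what is moved stays moved. The work goes in short steps, Python scripts to look and compute and a tool call to move; the robot and the scene stay as the last step left them, time stands still between calls to the robot, and variables do not carry over. Pictures are saved under pics/ and viewed, about 8 in all and at most 12, crops included, and the job is handed in when it is done.

Besides the shell and the picture viewer there is one more tool, called after "Call:" in YAML: its name, and indented under it one key for each argument. arm_command: Moves the arm, as the interface text tells. Its arguments: {"type":"object","properties":{"motion":{"type":"array"},"gripper":{"type":"number"},"force":{"type":"number"}},"required":["motion"]}

```bash
mkdir -p pics
python3 - <<'E'
from workcell import *
import cv2
for n in("scene","side"):
    cv2.imwrite(f"pics/{n}0.png",cv2.resize(read_camera(n)[:,:,::-1],(800,600),interpolation=cv2.INTER_CUBIC)); print(n,calibration(n))
s=read_state();print({k:s[k] for k in("time_s","position","orientation","wrist_force","finger_gap")})
E
```

```text
scene {'mtx': array([[473.51522811,   0.        , 251.56282494],
       [  0.        , 473.51522811, 192.1106481 ],
       [  0.        ,   0.        ,   1.        ]]), 'xyz': array([ 1.43970564, -0.36254416,  0.86781979]), 'attitude': array([-0.35862157,  0.77597501,  0.46862224, -0.22281506])}
side {'mtx': array([[395.02965718,   0.        , 252.72657043],
       [  0.        , 395.02965718, 192.95260453],
       [  0.        ,   0.        ,   1.        ]]), 'xyz': array([ 0.47800687, -0.75782507,  0.57997763]), 'attitude': array([-0.49972998,  0.8616474 , -0.07154374,  0.05210766])}
{'time_s': 0.1, 'position': array([0.16857213, 0.52316111, 0.19054789]), 'orientation': array([-1.23606285e-04,  1.55262176e-01,  9.87873144e-01, -5.40628551e-04]), 'wrist_force': array([ 0.10357738, -0.32976073, -0.47908793]), 'finger_gap': 0.09287255147778085}
```

View pics/scene0.png

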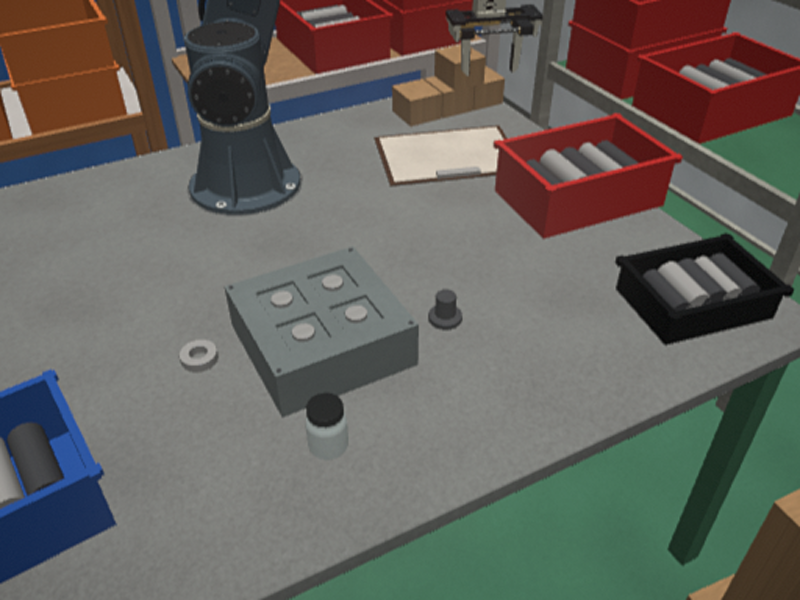

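View pics/side0.png

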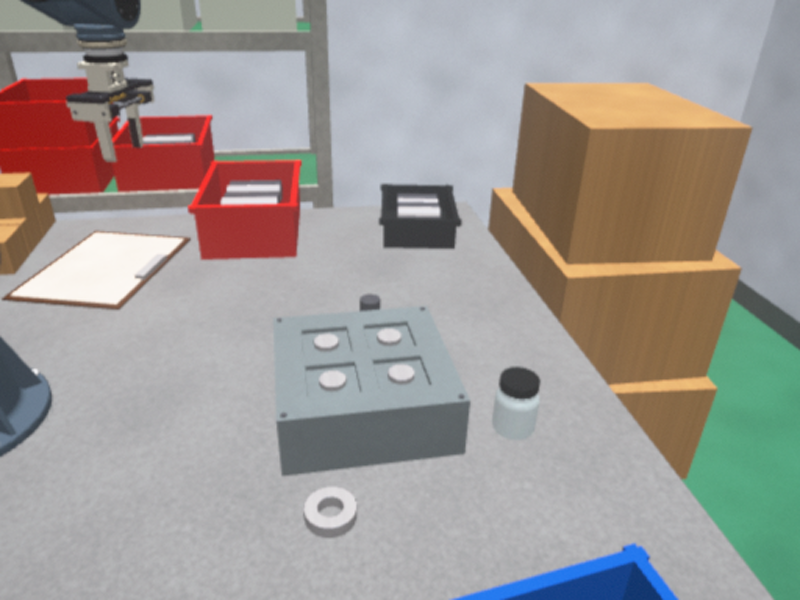

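The scene view shows the four covers at (332,282), (282,298), (356,313) and (303,331). The side view shows them at (326,341), (332,379), (389,335) and (401,373). Both lists run in order from spot 1 to spot 4. The jar is behind the safe, the bearing at -y and the coupling at +y.

```bash
cat > h.py <<'E'
import numpy as np
from scipy.spatial.transform import Rotation as R
from workcell import *
def px2w(c,px,z,scale=.64):
    p=(np.array(px,float)+.5)*scale-.5
    d=np.c_[p,np.ones(len(p))]@np.linalg.inv(c["mtx"]).T
    d=d@R.from_quat(c["attitude"],scalar_first=True).as_matrix().T
    return c["xyz"]+d*((z-c["xyz"][2])/d[:,2])[:,None]
L=np.array([[-.046,.046],[-.046,-.046],[.046,.046],[.046,-.046]])
def fit(P):
    P=np.asarray(P)[:,:2];m=P.mean(0);a=L;b=P-m
    th=np.arctan2((a[:,0]*b[:,1]-a[:,1]*b[:,0]).sum(),(a*b).sum())
    Q=m+a@np.array([[np.cos(th),np.sin(th)],[-np.sin(th),np.cos(th)]])
    return m,th,Q,np.linalg.norm(P-Q,axis=1)
E
python3 - <<'E'
from h import *
np.set_printoptions(precision=4,suppress=True)
for n,p,o in(("scene",[(332,282),(282,298),(356,313),(303,331)],[(199,360),(446,318),(326,450)]),("side",[(326,341),(332,379),(389,335),(401,373)],[(330,515),(370,305),(516,430)])):
    c=calibration(n);P=px2w(c,p,.09);print(P[:,:2]);print(fit(P));print(px2w(c,o,0)[:,:2])
s=read_state();print(R.from_quat(s["orientation"],scalar_first=True).as_matrix())
E
```

```text
[[ 0.5238 -0.0111]
 [ 0.5235 -0.1008]
 [ 0.6149 -0.0094]
 [ 0.6146 -0.1007]]
(array([ 0.5692, -0.0555]), np.float64(0.003406452049999911), array([[ 0.5231, -0.0097],
       [ 0.5234, -0.1017],
       [ 0.6151, -0.0093],
       [ 0.6154, -0.1013]]), array([0.0016, 0.0009, 0.0002, 0.001 ]))
[[ 0.504  -0.251 ]
 [ 0.6069  0.1664]
 [ 0.7766 -0.1387]]
[[ 0.5192 -0.0107]
 [ 0.5198 -0.1023]
 [ 0.6115 -0.0084]
 [ 0.6117 -0.1029]]
(array([ 0.5655, -0.0561]), np.float64(0.006689360286129502), array([[ 0.5192, -0.0104],
       [ 0.5199, -0.1024],
       [ 0.6112, -0.0098],
       [ 0.6119, -0.1018]]), array([0.0003, 0.0001, 0.0014, 0.0012]))
[[ 0.5019 -0.2464]
 [ 0.618   0.237 ]
 [ 0.7708 -0.1385]]
[[-0.9518  0.3068 -0.0004]
 [ 0.3068  0.9518 -0.001 ]
 [ 0.0001 -0.0011 -1.    ]]
```

Call:
arm_command:
  motion:
    - [[0,0,0,0,0,-0.104],[0,0,0,0,0,-0.104],[0,0,0,0,0,-0.104],[-2.2,-3.3,0,0,0,0],[-2.2,-3.3,0,0,0,0],[-2.2,-3.3,0,0,0,0],[-2.2,-3.3,0,0,0,0],[-2.2,-3.3,0,0,0,0]]
  gripper: -1
  force: 20

```text
time_s: 0.9
position: [0.2792, 0.357, 0.1909]
orientation: [-0.0, -0.0, 1.0, -0.0]
wrist_force: [-0.0, -0.9, -0.0]
finger_gap: 0.0339
```

Call:
arm_command:
  motion:
    - [[-2.2,-3.3,0,0,0,0],[-2.2,-3.3,0,0,0,0],[-2.2,-3.3,0,0,0,0],[-2.2,-3.3,0,0,0,0],[-2.2,-3.3,0,0,0,0],[-2.2,-3.3,0,0,0,0],[-2.2,-3.3,0,0,0,0],[-2.2,-3.3,0,0,0,0]]

```text
time_s: 1.7
position: [0.4553, 0.0929, 0.1909]
orientation: [-0.0, 0.0, 1.0, -0.0]
wrist_force: [0.6, 0.7, 0.3]
finger_gap: 0.0006
```

Call:
arm_command:
  motion:
    - [[-2.2,-3.3,0,0,0,0],[-2.2,-3.3,0,0,0,0],[0,0,0,0,0,0],[0,0,0,0,0,0],[0,0,0,0,0,0]]

```text
time_s: 2.2
position: [0.4982, 0.0292, 0.1908]
orientation: [-0.0, -0.0, 1.0, 0.0]
wrist_force: [0.1, 0.0, 0.3]
finger_gap: 0.0007
```

Run:
```python
from h import *
import cv2,pickle
c=calibration("wrist");pickle.dump(c,open("wc.pkl","wb"))
cv2.imwrite("pics/w1.png",cv2.resize(read_camera("wrist")[:,:,::-1],(800,600),interpolation=cv2.INTER_CUBIC))
```

```text
(no output)
```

View pics/w1.png

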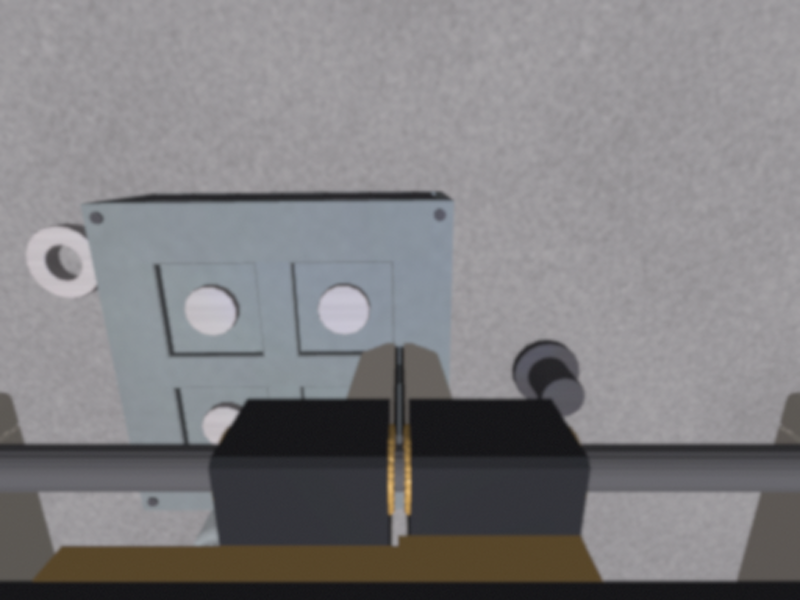

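The wrist view shows spot 1 at (344,310) and spot 2 at (211,311), with the shut fingertips near (400,345).

Run:
```python
from h import *
import pickle
c=pickle.load(open("wc.pkl","rb"));print(px2w(c,[(344,310),(211,311),(97,217),(440,215),(400,345)],.09))
```

```text
[[ 0.51786096 -0.00851772  0.09      ]
 [ 0.51857162 -0.09976625  0.09      ]
 [ 0.45446474 -0.16570089  0.09      ]
 [ 0.45315263  0.05563161  0.09      ]
 [ 0.54382481  0.02991388  0.09      ]]
```

Call:
arm_command:
  motion:
    - [[-1.1,-2,0,0,0,0],[-1.1,-1.9,0,0,0,0],[0,0,3,0,0,0],[0,0,3,0,0,0],[0,0,2.5,0,0,0],[0,0,0.6,0,0,0],[0,0,0,0,0,0],[0,0,0,0,0,0]]

```text
time_s: 3.05
position: [0.5214, -0.0101, 0.1013]
orientation: [0.001, -0.0, 1.0, -0.0]
wrist_force: [0.3, -0.9, 0.6]
finger_gap: 0.0005
```

Call:
arm_command:
  motion:
    - [[0,0,0.2,0,0,0],[0,0,0.2,0,0,0],[0,0,0.2,0,0,0],[0,0,0.2,0,0,0],[0,0,0,0,0,0]]

```text
time_s: 3.55
position: [0.5207, -0.0105, 0.0918]
orientation: [-0.0, -0.0, 1.0, 0.0]
wrist_force: [-0.0, 0.1, -1.0]
finger_gap: 0.0006
```

Call:
arm_command:
  motion:
    - [[0,0,0.1,0,0,0],[0,0,0.1,0,0,0],[0,0,0,0,0,0],[0,0,0,0,0,0]]

```text
time_s: 3.95
position: [0.5208, -0.0104, 0.09]
orientation: [0.0, -0.0, 1.0, -0.0]
wrist_force: [-0.3, -0.3, -0.8]
finger_gap: 0.0008
```

Call:
arm_command:
  motion:
    - [[0,0,0.1,0,0,0],[0,0,0,0,0,0],[0,0,0,0,0,0]]

```text
time_s: 4.25
position: [0.5208, -0.0105, 0.089]
orientation: [-0.0, -0.0, 1.0, -0.0]
wrist_force: [-0.2, 0.1, 0.5]
finger_gap: 0.0007
```

Call:
arm_command:
  motion:
    - [[0,0,0.1,0,0,0],[0,0,0,0,0,0],[0,0,0,0,0,0]]

```text
time_s: 4.55
position: [0.5208, -0.0104, 0.088]
orientation: [-0.0, -0.0, 1.0, 0.0]
wrist_force: [0.9, -0.2, -0.2]
finger_gap: 0.0003
```

Call:
arm_command:
  motion:
    - [[0,0,0.1,0,0,0]]

```text
time_s: 4.65
position: [0.5209, -0.0105, 0.0871]
orientation: [0.0, -0.0, 1.0, 0.0]
wrist_force: [-0.5, 0.0, -0.1]
finger_gap: 0.0007
```

Run:
```python
from h import *
import cv2
im=read_camera("side")[:,:,::-1][170:320,150:350]
cv2.imwrite("pics/s2.png",cv2.resize(im,(800,600),interpolation=cv2.INTER_CUBIC))
s=read_state();print(s["position"],s["wrist_force"])
```

```text
[ 0.52078853 -0.01046071  0.08689428] [ 0.32181318  0.19311798 -0.61699679]
```

View pics/s2.png

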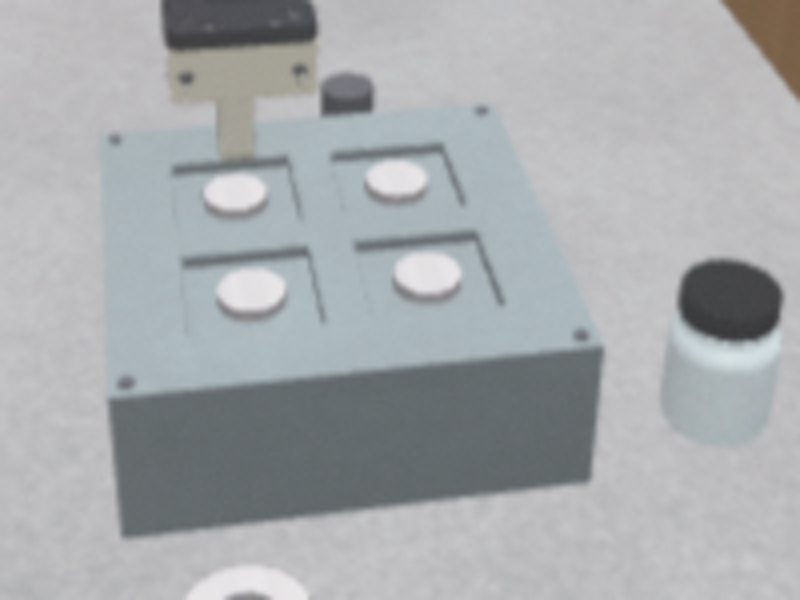

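The crop shows the fingertip ending at crop (236,157), while the spot 1 cover is at (236,193). It isn't on the cover, so I'll project the reported TCP into the side image to check.

Run:
```python
from h import *
def proj(c,P):
    q=(np.array(P)-c["xyz"])@R.from_quat(c["attitude"],scalar_first=True).as_matrix();q=q@c["mtx"].T;return q[:,:2]/q[:,2:]
c=calibration("side");P=[[.5208,-.0105,z] for z in(.087,.09,.12,.15)]
print((proj(c,P)-[150,170]+.5)*4-.5)
print(px2w(c,[( (236.5)/4+150-.0,(157.5)/4+170)],.087,1))
c=calibration("wrist");print(c["xyz"]); print((proj(c,P[:1])+.5)/.64-.5)
t=read_state();print(t["position"],t["time_s"],t["joint_positions"])
```

```text
[[238.30092308 197.74520362]
 [238.10724082 193.28040801]
 [236.13415518 147.79651162]
 [234.09273935 100.73745642]]
[[0.52395001 0.03049134 0.087     ]]
[ 0.43995389 -0.01085439  0.27968068]
[[399.27763596 340.58219596]]
[ 0.52078853 -0.01046071  0.08689428] 4.7 [-1.09460360e-01  4.35363774e-01  1.82039637e+00 -2.61287811e-05
  8.85837783e-01 -1.68042353e+00]
```

Run:
```python
from h import *
import cv2
def proj(c,P):
    q=(np.array(P)-c["xyz"])@R.from_quat(c["attitude"],scalar_first=True).as_matrix();q=q@c["mtx"].T;return q[:,:2]/q[:,2:]
c=calibration("side")
t=np.array([.1686,.5232,.1906]);j=np.array([.307,.952,0])*.055
print("start tips side",(proj(c,[t+j,t-j,t+j+[0,0,.027],t-j+[0,0,.027]])+.5)/.64-.5)
c=calibration("wrist");p=read_state()["position"]
print("wrist tip -x edge z+0, z+.027",(proj(c,[p+[-.0075,0,0],p+[-.0075,0,.027]])+.5)/.64-.5)
c=calibration("scene");im=read_camera("scene")[:,:,::-1][120:270,140:340]
print("scene",(proj(c,[p,p+[0,0,.027]])-[140,120]+.5)*4-.5)
cv2.imwrite("pics/c3.png",cv2.resize(im,(800,600),interpolation=cv2.INTER_CUBIC))
```

```text
start tips side [[140.90852883 160.09632835]
 [112.90554482 176.69571762]
 [138.47335999 147.21242061]
 [109.95553189 162.96116235]]
wrist tip -x edge z+0, z+.027 [[399.36358235 325.18132843]
 [399.50074344 349.37864434]]
scene [[290.08548099 243.60590807]
 [287.46479641 211.23898066]]
```

View pics/c3.png

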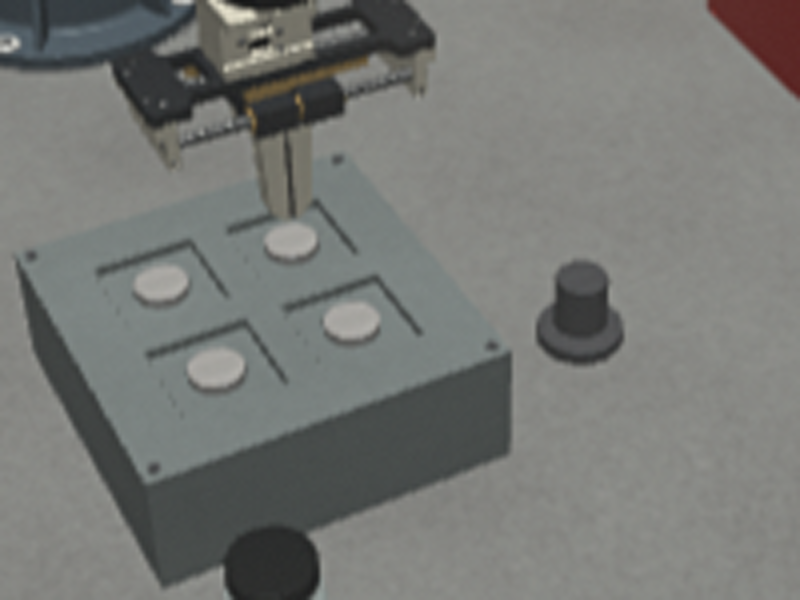

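All three cameras agree that the real fingertips end about 25 mm above the reported TCP, and x/y is right over the cover. In the scene crop the tip is at (290,215) and the cover at (291,240). Contact should therefore come at a reported z of about 0.065, so I'll go on down by feel.

Call:
arm_command:
  motion:
    - [[0,0,0.5,0,0,0],[0,0,0.5,0,0,0],[0,0,0.3,0,0,0],[0,0,0,0,0,0]]

```text
time_s: 5.15
position: [0.5204, -0.0104, 0.0734]
orientation: [-0.001, -0.0, 1.0, 0.0]
wrist_force: [-0.8, -0.3, 0.0]
finger_gap: 0.0006
```

Call:
arm_command:
  motion:
    - [[0,0,0.1,0,0,0],[0,0,0.1,0,0,0],[0,0,0,0,0,0]]

```text
time_s: 5.45
position: [0.5208, -0.0105, 0.072]
orientation: [0.0, -0.0, 1.0, -0.0]
wrist_force: [-0.1, 0.1, 0.3]
finger_gap: 0.0009
```

Call:
arm_command:
  motion:
    - [[0,0,0.1,0,0,0],[0,0,0.1,0,0,0],[0,0,0,0,0,0]]

```text
time_s: 5.75
position: [0.5207, -0.0105, 0.0699]
orientation: [-0.0, -0.0, 1.0, -0.0]
wrist_force: [0.0, -0.2, 0.5]
finger_gap: 0.0008
```

Call:
arm_command:
  motion:
    - [[0,0,0.1,0,0,0],[0,0,0,0,0,0]]

```text
time_s: 5.95
position: [0.5207, -0.0105, 0.0689]
orientation: [-0.0, -0.0, 1.0, 0.0]
wrist_force: [-0.3, -0.2, 0.6]
finger_gap: 0.0007
```

Call:
arm_command:
  motion:
    - [[0,0,0.1,0,0,0],[0,0,0,0,0,0]]

```text
time_s: 6.15
position: [0.5207, -0.0105, 0.0679]
orientation: [-0.0, -0.0, 1.0, -0.0]
wrist_force: [-0.1, -1.1, -1.3]
finger_gap: 0.0002
```

Call:
arm_command:
  motion:
    - [[0,0,0.1,0,0,0],[0,0,0,0,0,0]]

```text
time_s: 6.35
position: [0.5207, -0.0105, 0.0669]
orientation: [-0.0, -0.0, 1.0, 0.0]
wrist_force: [-0.4, 1.0, 0.8]
finger_gap: -0.0001
```

Call:
arm_command:
  motion:
    - [[0,0,0.1,0,0,0],[0,0,0,0,0,0]]

```text
time_s: 6.55
position: [0.5208, -0.0104, 0.0659]
orientation: [-0.0, -0.0, 1.0, 0.0]
wrist_force: [0.5, -0.8, -0.1]
finger_gap: 0.0005
```

Call:
arm_command:
  motion:
    - [[0,0,0.05,0,0,0],[0,0,0,0,0,0]]

```text
time_s: 6.75
position: [0.5208, -0.0105, 0.0655]
orientation: [-0.0, -0.0, 1.0, -0.0]
wrist_force: [-0.8, -0.1, 0.2]
finger_gap: 0.0007
```

Call:
arm_command:
  motion:
    - [[0,0,0.1,0,0,0],[0,0,0,0,0,0]]

```text
time_s: 6.95
position: [0.5207, -0.0104, 0.0644]
orientation: [-0.0, -0.0, 1.0, 0.0]
wrist_force: [-1.2, -0.5, 0.2]
finger_gap: 0.0006
```

Call:
arm_command:
  motion:
    - [[0,0,0.05,0,0,0],[0,0,0.05,0,0,0]]

```text
time_s: 7.15
position: [0.5208, -0.0104, 0.0635]
orientation: [0.0, -0.0, 1.0, 0.0]
wrist_force: [-0.5, -0.6, 0.3]
finger_gap: 0.0004
```

Call:
arm_command:
  motion:
    - [[0,0,0.05,0,0,0],[0,0,0.05,0,0,0]]

```text
time_s: 7.35
position: [0.5208, -0.0105, 0.0627]
orientation: [0.0, -0.0, 1.0, -0.0]
wrist_force: [-2.1, 0.3, 8.3]
finger_gap: 0.0007
```

Call:
arm_command:
  motion:
    - [[0,0,0.05,0,0,0],[0,0,0,0,0,0]]

```text
time_s: 7.55
position: [0.5208, -0.0105, 0.0627]
orientation: [0.0, -0.0, 1.0, -0.0]
wrist_force: [-3.1, 0.2, 9.3]
finger_gap: 0.0004
```

Spot 1 is rigid: it holds 9 N with z stuck at 0.0627, so it's a blank. On to spot 2.

Call:
arm_command:
  motion:
    - [[0,0,-1,0,0,0],[0,-3,0,0,0,0],[0,-3,0,0,0,0],[0,-3.15,0,0,0,0],[0,0,0,0,0,0],[0,0,0.4,0,0,0],[0,0,0.4,0,0,0],[0,0,0,0,0,0]]

```text
time_s: 8.35
position: [0.5204, -0.101, 0.0634]
orientation: [-0.001, -0.001, 1.0, 0.0]
wrist_force: [-0.3, 0.2, 0.2]
finger_gap: 0.0002
```

Call:
arm_command:
  motion:
    - [[0,0,0.1,0,0,0],[0,0,0.05,0,0,0],[0,0,0,0,0,0]]

```text
time_s: 8.65
position: [0.5209, -0.1016, 0.0626]
orientation: [0.0, -0.0, 1.0, 0.0]
wrist_force: [-0.5, -0.5, -0.1]
finger_gap: 0.0005
```

Call:
arm_command:
  motion:
    - [[0,0,0.05,0,0,0],[0,0,0,0,0,0]]

```text
time_s: 8.85
position: [0.5209, -0.1018, 0.0622]
orientation: [0.0, -0.0, 1.0, 0.0]
wrist_force: [0.2, 1.4, 2.0]
finger_gap: 0.0009
```

Call:
arm_command:
  motion:
    - [[0,0,0.05,0,0,0],[0,0,0.05,0,0,0]]

```text
time_s: 9.05
position: [0.5209, -0.1019, 0.0611]
orientation: [0.0, -0.0, 1.0, 0.0]
wrist_force: [-0.4, 2.4, 3.1]
finger_gap: 0.0006
```

Call:
arm_command:
  motion:
    - [[0,0,0.05,0,0,0],[0,0,0,0,0,0]]

```text
time_s: 9.25
position: [0.5209, -0.102, 0.0605]
orientation: [0.0, -0.0, 1.0, -0.0]
wrist_force: [0.6, 2.1, 1.4]
finger_gap: 0.0006
```

Spot 2 gives: about 3 N while z moves 2 mm past the contact height. It's the catch, so I'll push it to its stop.

Call:
arm_command:
  motion:
    - [[0,0,0.1,0,0,0],[0,0,0.1,0,0,0],[0,0,0.1,0,0,0],[0,0,0,0,0,0]]

```text
time_s: 9.65
position: [0.5208, -0.1021, 0.0573]
orientation: [-0.0, -0.0, 1.0, -0.0]
wrist_force: [-0.7, -0.1, 1.0]
finger_gap: 0.0005
```

Call:
arm_command:
  motion:
    - [[0,0,0.05,0,0,0],[0,0,0,0,0,0]]

```text
time_s: 9.85
position: [0.5207, -0.1021, 0.0569]
orientation: [-0.0, -0.0, 1.0, -0.0]
wrist_force: [0.4, -1.1, 1.4]
finger_gap: 0.0005
```

Call:
arm_command:
  motion:
    - [[0,0,0.05,0,0,0],[0,0,0,0,0,0]]

```text
time_s: 10.05
position: [0.5208, -0.1021, 0.0567]
orientation: [-0.0, -0.0, 1.0, -0.0]
wrist_force: [-0.9, -0.0, 5.0]
finger_gap: 0.0006
```

Call:
arm_command:
  motion:
    - [[0,0,0.05,0,0,0],[0,0,0,0,0,0]]

```text
time_s: 10.25
position: [0.5208, -0.1021, 0.0566]
orientation: [0.0, -0.0, 1.0, -0.0]
wrist_force: [-2.7, 0.4, 11.3]
finger_gap: 0.0007
```

Call:
arm_command:
  motion:
    - [[0,0,0.05,0,0,0],[0,0,0,0,0,0]]

```text
time_s: 10.45
position: [0.5209, -0.1021, 0.0566]
orientation: [0.0, -0.0, 1.0, -0.0]
wrist_force: [-7.4, 0.4, 16.7]
finger_gap: 0.0006
```

It's on the stop, with 17 N and no further travel. Retracting straight up and looking.

Call:
arm_command:
  motion:
    - [[0,0,-0.5,0,0,0],[0,0,-2,0,0,0],[0,0,-4,0,0,0],[0,0,-4,0,0,0],[0,0,-4,0,0,0],[0,0,-2,0,0,0],[0,0,0,0,0,0],[0,0,0,0,0,0]]

```text
time_s: 11.25
position: [0.5205, -0.1019, 0.2198]
orientation: [-0.0, -0.0, 1.0, 0.0]
wrist_force: [-0.1, -0.2, -1.1]
finger_gap: 0.0005
```

Run:
```python
from h import *
import cv2
cv2.imwrite("pics/w4.png",cv2.resize(read_camera("wrist")[:,:,::-1],(800,600),interpolation=cv2.INTER_CUBIC))
im=read_camera("side")[:,:,::-1][170:350,130:370]
cv2.imwrite("pics/s4.png",cv2.resize(im,(800,600),interpolation=cv2.INTER_CUBIC))
s=read_state();print(s["time_s"],s["position"],s["wrist_force"])
```

```text
11.35 [ 0.52009751 -0.10174846  0.21894214] [-0.17328677  0.0399239   0.92216034]
```

View pics/w4.png

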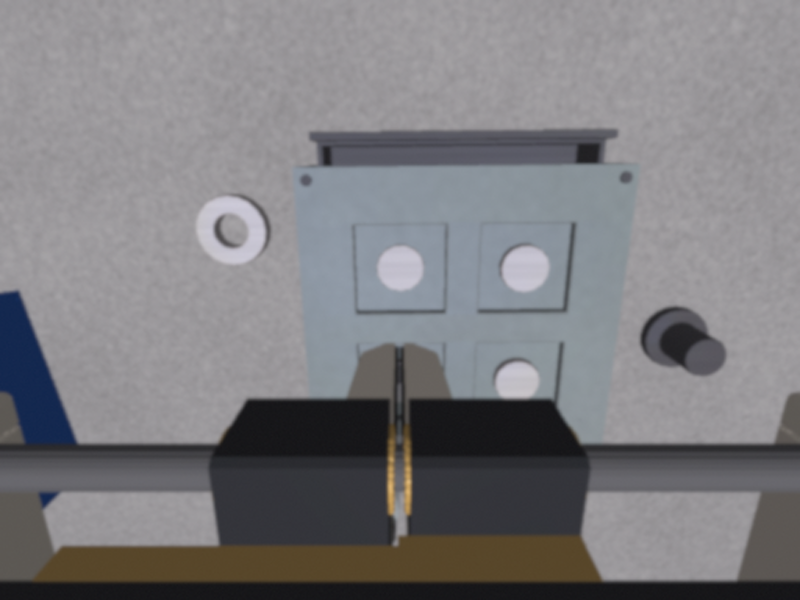

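View pics/s4.png

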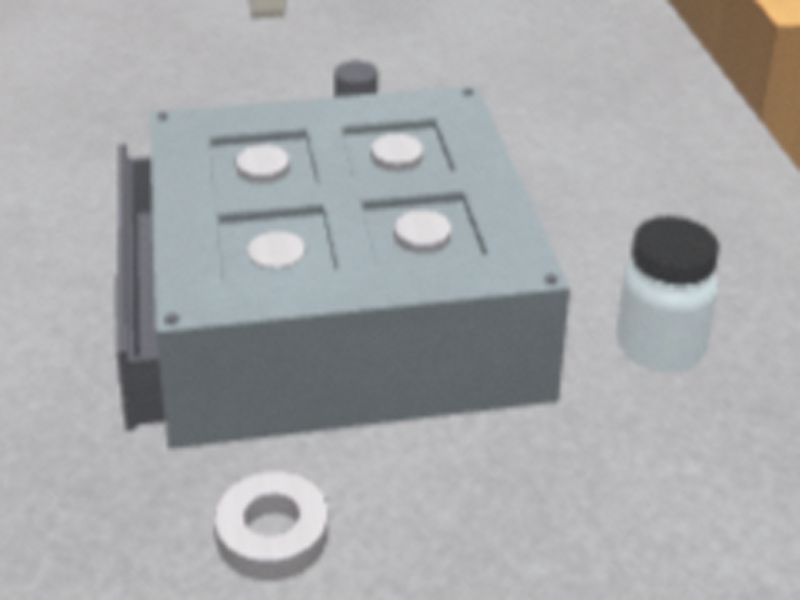

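The wrist view shows the drawer out in front of the safe (front edge at row 133, case edge at row 165). In the side crop the spot 2 cover is sunk at (276,250), the drawer is out at x≈120–160, and the bearing, coupling and jar are standing where they were. The hand is well clear.

```bash
python3 -c "
from workcell import *
close_job()"
```

```text
the job is handed in; nothing more can be done
```

The catch was spot 2. I pushed it fully in, the drawer came out by itself, and the job was handed in at about 11.4 s of the 48 s allowed.

- **Feeling for it:** Spot 1 was rigid, holding 9 N with no travel. Spot 2 gave at about 3 N, a little under the stated 3.5–5 N. I didn't need to press spots 3 and 4.
- **Pushed home:** Spot 2 sank about 6 mm from contact and then stopped hard, with the force climbing to 17 N and no further movement.
- **Last checks:** The final pictures show the cover sunk and the drawer out. I didn't measure how far it came out. The bearing, coupling and jar are standing and look undisturbed, and the hand is about 15 cm above the safe with the wrist force near zero.
- **A disagreement:** The real fingertips end about 25–28 mm above the reported TCP. All three cameras showed this, and contact came at a reported z of 0.063 instead of 0.090. I found contact by force instead of trusting the reported height.

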